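# Draw a stuck gib key out of an embroidery machine's slide slot

## Robot

A 6-joint arm with a two-finger parallel gripper is mounted at the origin on the work surface. World frame = base frame: x ahead of the robot, y to its left, z up, the work surface at z = 0. Lengths are in mm, angles in rad, forces in N, time in s.
With the tool pointing down it reaches from about 350 to 975 mm from the base axis. Payload 7.1 kg.
Tool frame: the origin (TCP) lies midway between the tips of the shut fingers; the grasp point (between the pads) lies ctrl.grip_point_offset behind it (ctrl.grip_point_offset is the distance from the TCP to the grasp point, in mm); z points along the fingers, y is the line along which they close (so a half turn about z gives the same grasp; the last joint's range is limited). The gripper opens to 88 mm and grips with 3 to 60 N. Pads are 20 mm wide; open, the fingers measure 115 mm over their backs; the gripper's body (75 mm by 178 mm) begins 61 mm behind the grasp point.
Start: joints at [1.23, 0.423, 1.63, -0, 1.089, -0.019], TCP at [197.64, 592.911, 222.675] pointing down, gripper open.
Joint ranges: [-3, 3], [-0.9, 2.11], [0.09, 2.58], [-1.31, 4.45], [0.11, 2.69], [-2.54, 2.54]. Speed limits (rad/s): [2.39, 2.39, 3.01, 3.14, 3.14, 3.14].

## Interface

Orientations are given as a rotation vector (axis times angle).
In Python, from workcell import ctrl, get_image, close_job, finder gives the robot as it stands.
- The arm moves only by the tool servo_tool, never from a script. Its argument "deltas" is a list of rows, each a list of 2 entries, a list of its own where there are three numbers: the shift along the tool's x, y, z in mm, then the turn, a rotation vector about the tool's x, y, z in rad. A call has 1 to 5 rows; each row is the pose to reach, as a shift and turn from the pose commanded when the call began, along the tool's axes at that moment; what a row does not reach only later rows make up. A row lasts 1/12 s, in which the tool goes at most 41.7 mm and 7.16 degrees, less where a joint would pass 70% of its speed; a pose out of reach is approached as far as the arm can. A call with a gripper value outside its range is refused whole. "grip" is the closure, from -1 (fully open) to 1 (shut), so that 0 is half open, set as the call begins (left out, the last holds). The fingers move at their own pace and stop on an object; the grip force is fixed at half the most. Time passes only in rows, so rows that repeat a pose let the fingers close. It gives the time, the measured TCP pose, the force, the opening and the grip force at its end, in the units of the state.
- ctrl.get_obs(): the state, without advancing time (a new reading comes with each control period).
- get_image(name): name is "scene" or "side" or "wrist"; returns a dict with "frame" (384x512x3 uint8, blue, green, red), "depth" (384x512 float32, mm along the optical axis (not along the pixel's ray), 0 where there is no reading), "K" (3x3 intrinsics, pixels), "dist" ([k1, k2, p1, p2, k3] as OpenCV has them; the pictures are not rectified), "pose" (4x4, takes a point from camera to world coordinates). Camera axes: x right, y down, z forward; pixel columns grow to the right and rows downward; lengths in mm; the calibration is good to about 2 mm. A picture is of the moment at which its call begins.
- close_job(): hands the job in; it is judged then, once.
Trained networks look in a picture, given as the dict that the camera call returned (one of the last four; its "shot" number tells which), for a name from the list of things; names that differ only in an ending like _2 or _b are one class to them, and where a whole thing is asked for, a point or a joint stands for the part that bears it (a point fixed in the world has none). Each returns a list of dicts, best first, with "score" (0 to 1); they miss things now and then, are a little off and sometimes report something else, mostly with a low value. They report only what shows in the picture. A call takes as long as a camera call. They do not tell look-alikes from the thing itself.
- finder.search_frame(query, picture): "rect" ([centre column, centre row, width, height] as shares, 0 to 1, of the picture: columns of its width, rows of its height, round what is visible of it).
- finder.silhouettes(query, picture): "mask" (384x512 bool, what is visible of it) and "rect" ([centre column, centre row, width, height] as shares, 0 to 1, of the picture: columns of its width, rows of its height, round what is visible of it).
The state is a dict: "t": time; "qpos": joint angles; "qvel": joint speeds; "joint_torque": joint torques, N m; "ee_pos": TCP position; "orientation": TCP orientation; "ft_force": force on the tool from outside, world axes, zero at the start; "moment": the same for the moment, N m; "width": finger opening in mm; "grasp_force": force on a finger pad.
Only numpy, scipy, OpenCV 4.12 (cv2) and the standard library are available. Lean on these libraries where they do the work, as an engineer would, in place of code of your own. Each camera call takes 0.05 s, during which the arm holds its last target. There are 200 camera calls.

## Task

A steel gib key is stuck deep in the narrow slot of the embroidery machine's slide bed. Take the hooked pick from its rest, hook its tip into the key's eye, and drag the key gently along the slot floor, never lifting it or touching it with the fingers, out onto the open apron until its nose meets the sprung end stop and pushes it in by about 5 mm, and hold it there for a second without squashing the stop further. Then ease off, unhook the pick and hang it back in its rest, leaving the key on the apron, clear of the slot, and the other things where they are.

Things in the scene. Friction and masses are not known exactly. Their poses are not given: they have to be found in the camera images.
- bed: Fixed grey machine slide bed, 245 (x) x 84 (y) x 50 mm high, origin on its underside 130 mm from its -x end, turned up to 0.5 rad. Along its x axis at y = 0 runs a channel 17 mm wide, floor 16 mm above the table. Bed x 0 to +105 mm: a deep slot between walls 50 mm above the table, closed at +105 mm. Bed x -130 to 0 mm: open apron towards the robot, with only 4 mm high rails beside the channel.
- mouth (a point): Mouth of the deep slot, on the channel floor (bed x = 0, y = 0, 16 mm above the table); axes as the bed's.
- pad_point (a point): A small brass spring pad in the +y slot wall, at bed x = +64 mm, 7.5 mm above the channel floor. It presses the key sideways, so the key drags with some 2 to 6 N until its rear end has passed the pad; after that it slides freely, under 1 N.
- plunger (a joint): How far the sprung end stop is pushed in: 0 free, 0.012 m at its end. It is a brass plunger plate 14 mm wide, 9 mm high, in the channel before a steel cross bar (60 mm wide, 11 mm high) clamped on the apron. Its free face stands at an unmeasured place, bed x -102 to -70 mm: find it by feel. It gives to -x, at 0.9 N plus 0.9 N per mm (5 mm: 5.4 N).
- key: Loose steel gib key, a bar 60 (x) x 14 (y) x 10 mm high, about 55 g, lying on the channel floor deep in the slot, x axis along the bed's. Origin at the centre of its underside. Its nose is the end at x = -30 mm (towards the apron). Its eye is an upright rectangular hole right through it, 11 mm along x and 9 mm along y, with 8 mm of metal between the eye and the nose.
- key_eye (a point): Centre of the eye's mouth, on the key's top face (key x = -16.5 mm, 10 mm above its underside).
- pick: Loose hooked pick, about 90 g, hanging upright in its rest. Origin at the very end of its tip, z up. The tip, a round wire 4 mm thick, rises 20 mm; there the wire runs 16 mm to -x, then straight up as the shaft to a flange and a black handle. The hook points along +x; in the channel it must point to the slot's closed end (pick x along bed x), which keeps wire and shaft clear over the stop.
- pick_grip (a point): Point on the handle's axis to grip, 103 mm above the tip's end and 16 mm to -x of it. The handle is 16 x 16 mm, sides parallel to pick x and y, from 71 to 128 mm above the tip's end. Over 20 N of the pick on key or bed is forcing it.
- pick_flange (a point): Centre of the underside of the pick's flange (28 x 28 x 6 mm), on the shaft's axis, 65 mm above the tip's end and 16 mm to -x of it.
- stand: Fixed grey pick rest, 95 x 76 mm, 78 mm high, left of the bed. Its top plate, 8 mm thick, has an oblong hole: stand x -7 to +26 mm, y -7 to +7 mm. Origin on the table, below where the pick's shaft axis belongs. The pick hangs with its flange on the plate, hook along stand +x, its tip's end at stand x = +16 mm, 13 mm above the table.
- stand_top (a point): Point on top of the rest's plate, on the axis where the shaft belongs: the middle of the flange's underside sits here when the pick hangs in place.
- oiler: Bystander: white oil bottle, 44 mm wide, 110 mm high; origin at its underside. Not to be disturbed.
- driver: Bystander: screwdriver lying on the table, 160 mm long; origin at its underside. Not to be disturbed.
- bobbin: Bystander: empty aluminium bobbin standing on end, 26 mm wide, 24 mm high; origin at its underside. Not to be disturbed.
There are look-alikes about, which are no part of the job. Of the things like the pick, leave any that is pink; of the rest the smaller one is meant.

How it is judged:
By the outcome, as a careful person would: the job done as asked, in the order asked, and still so for the second after the job is handed in, with the robot touching nothing.
It also fails if it takes over 64 s, if anything falls off the work surface, if the arm or the gripper's body presses on something with over 40 N, if the wrist force passes 120 N, or if a joint passes its speed limit or range.

## Working session

There is one attempt and no reset: what is moved stays moved. The work goes in short steps, Python scripts to look and compute and a tool call to move; the robot and the scene stay as the last step left them, time stands still between calls to the robot, and variables do not carry over. Pictures are saved under pics/ and viewed, at most 13 in all, crops included, and the job is handed in when it is done.

Besides the shell and the picture viewer there is one more tool, called after "Call:" by a JSON object that holds its "fn" and its "kwargs". servo_tool: Moves the arm, as the interface text tells. Its arguments: {"type":"object","properties":{"deltas":{"type":"array","items":{"type":"array"}},"grip":{"type":"number"}},"required":["deltas"]}

```bash
ls; mkdir -p pics
cat > h.py <<'E'
import numpy as np, cv2
from workcell import ctrl, get_image, close_job, finder
from scipy.spatial.transform import Rotation as R
def cloud(p):
    h,w=p["depth"].shape
    u,v=np.meshgrid(np.arange(w),np.arange(h))
    pts=np.stack([u,v],-1).reshape(-1,1,2).astype(np.float64)
    n=cv2.undistortPoints(pts,np.array(p["K"]),np.array(p["dist"])).reshape(h,w,2)
    d=p["depth"]
    c=np.dstack([n[...,0]*d,n[...,1]*d,d])
    T=np.array(p["pose"])
    W=c@T[:3,:3].T+T[:3,3]
    W[d<=0]=np.nan
    return W
def proj(p,X):
    T=np.linalg.inv(np.array(p["pose"]))
    r,_=cv2.Rodrigues(T[:3,:3])
    return cv2.projectPoints(np.atleast_2d(X).astype(float),r,T[:3,3],np.array(p["K"]),np.array(p["dist"]))[0].reshape(-1,2)
E
python3 - <<'E'
from h import *
o=ctrl.get_obs(); print(o, ctrl.grip_point_offset)
ims=[]
for n in("scene","side"):
    p=get_image(n); W=cloud(p); ims.append(p["frame"])
    print(n,np.round(p["pose"],2).tolist())
    for q in("pick","stand","bed","key","oiler","driver","bobbin","plunger"):
        for r in finder.silhouettes(q,p)[:4]:
            m=r["mask"]; 
            print(q,round(r["score"],2),(np.array(r["rect"])*[512,384,512,384]).round().tolist(),np.nanmedian(W[m],0).round(), np.nanmax(W[m][:,2]).round() if m.any() else 0)
cv2.imwrite("pics/a.png",cv2.resize(np.vstack(ims),(450*1,675))[:600] if 0 else cv2.resize(np.hstack(ims),(800,300)))
cv2.imwrite("pics/b.png",cv2.resize(ims[0],(800,600)))
E
```

```text
pics
{'t': 0.0, 'qpos': array([ 1.22996461e+00,  4.23828665e-01,  1.63067120e+00, -4.15972312e-05,
        1.08859903e+00, -1.90032669e-02]), 'qvel': array([-0.00017083, -0.00187351,  0.00017166,  0.00050029, -0.00061612,
       -0.00064152]), 'joint_torque': array([ 1.34735667e-03, -5.44616318e+01, -2.73683506e+01,  6.44879811e-02,
        2.24998151e-02, -7.10032873e-05]), 'ee_pos': array([197.49400311, 592.39984738, 221.91668383]), 'orientation': array([-5.03280670e-01, -3.10078082e+00,  2.33799021e-03]), 'ft_force': array([-0.04293724, -0.52251854, -0.83694762]), 'moment': array([ 1.59152036e-02, -5.33787344e-05,  4.60516024e-02]), 'grasp_force': 0.0, 'width': 87.75069895054837} 18.700000000000003
scene [[-0.42, 0.71, -0.56, 1192.66], [0.91, 0.34, -0.26, 270.31], [0.01, -0.61, -0.79, 936.17], [0.0, 0.0, 0.0, 1.0]]
pick 0.63 [344.0, 168.0, 10.0, 18.0] [457. 180. 112.] 143.0
pick 0.62 [363.0, 266.0, 14.0, 62.0] [640. 307.  26.] 40.0
pick 0.54 [401.0, 203.0, 20.0, 14.0] [415. 361.  19.] 32.0
pick 0.39 [341.0, 187.0, 30.0, 46.0] [474. 187.  69.] 86.0
stand 0.62 [342.0, 187.0, 31.0, 4
[... 711 characters left out ...]
 0.28, 283.45], [-0.42, -0.7, 0.58, -658.07], [0.02, -0.64, -0.76, 920.77], [0.0, 0.0, 0.0, 1.0]]
pick 0.74 [142.0, 145.0, 24.0, 7.0] [409. 356.  16.] 32.0
pick 0.64 [222.0, 133.0, 38.0, 29.0] [624. 297.  23.] 38.0
pick 0.47 [171.0, 157.0, 19.0, 21.0] [450. 173. 104.] 144.0
stand 0.69 [174.0, 174.0, 45.0, 46.0] [450. 161.  54.] 110.0
bed 0.74 [247.0, 238.0, 98.0, 76.0] [565. -89.  21.] 55.0
bed 0.72 [176.0, 172.0, 47.0, 48.0] [451. 160.  56.] 84.0
oiler 0.67 [263.0, 150.0, 14.0, 35.0] [694. 141.  61.] 113.0
driver 0.84 [248.0, 349.0, 26.0, 64.0] [ 419. -364.   23.] 30.0
bobbin 0.7 [247.0, 235.0, 101.0, 75.0] [565. -88.  21.] 55.0
bobbin 0.44 [324.0, 307.0, 7.0, 14.0] [ 630. -317.   23.] 28.0
```

View pics/b.png

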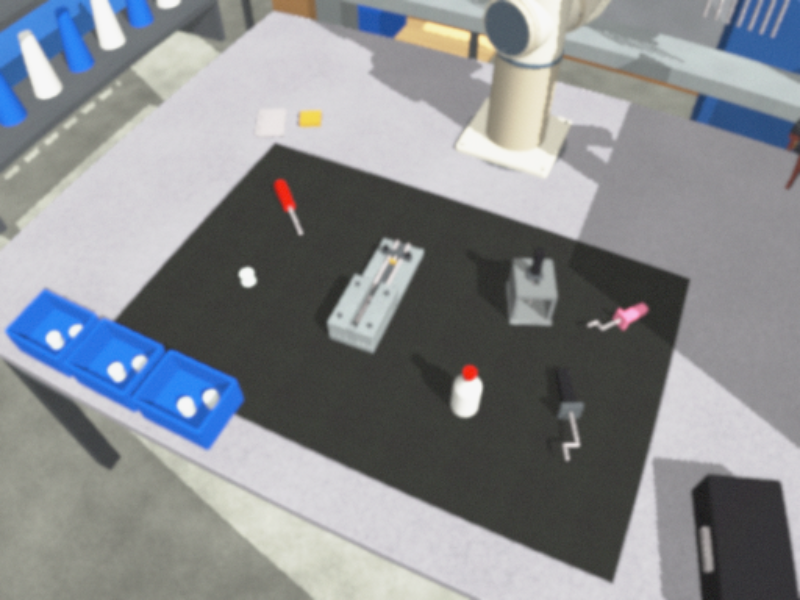

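View pics/a.png

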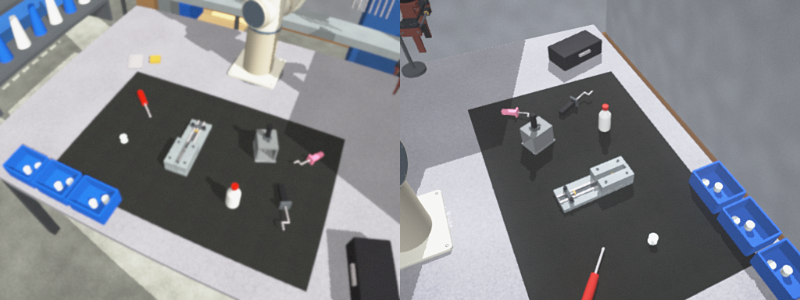

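Candidates for the pick (800x600 scene view): the black one hanging in the grey rest (537,262), a larger black one lying at (570,410), and a pink one at (625,318). Pink is excluded, and the smaller of the other two is the one in the rest. I'll check that in a close crop and fit the rest and bed poses.

Run:
```python
from h import *
p=get_image("scene");W=cloud(p)
s=get_image("side");Ws=cloud(s)
w=get_image("wrist"); print(np.round(w["pose"],3).tolist(),p["K"],w["K"])
R0=R.from_rotvec(ctrl.get_obs()["orientation"]).as_matrix(); T=np.array(w["pose"])
print("cam in tool",(R0.T@(T[:3,3]-ctrl.get_obs()["ee_pos"])).round(1),(R0.T@T[:3,:3]).round(2).tolist())
def rect(W,c,rad,z0,z1):
    P=W.reshape(-1,3);P=P[np.isfinite(P[:,0])]
    m=(np.hypot(P[:,0]-c[0],P[:,1]-c[1])<rad)&(P[:,2]>z0)&(P[:,2]<z1)
    r=cv2.minAreaRect(P[m][:,:2].astype(np.float32)); return r,m.sum()
for A in(W,Ws):
    print("stand",rect(A,(457,175),75,70,90),"handle",rect(A,(457,180),60,110,160))
    print("bed walls",rect(A,(597,-71),130,43,65),"all",rect(A,(580,-75),180,9,65))
a=p["frame"][120:300,290:430]; b=s["frame"][110:210,120:260]
a=cv2.resize(a,(560,720)); 
cv2.imwrite("pics/c.png",np.hstack([cv2.resize(p["frame"][130:310,310:430],(400,600)),cv2.resize(s["frame"][120:210,130:190],(400,600))]))
```

```text
[[0.316, 0.904, 0.288, 117.18], [0.949, -0.301, -0.094, 619.966], [0.001, 0.303, -0.953, 385.121], [0.0, 0.0, 0.0, 1.0]] [[406.65987565   0.         259.41953894]
 [  0.         406.65987565 188.18777897]
 [  0.           0.           1.        ]] [[318.86774771   0.         253.928252  ]
 [  0.         318.86774771 187.20980262]
 [  0.           0.           1.        ]]
cam in tool [  84.9    0.2 -162.5] [[0.0, -0.95, -0.3], [1.0, 0.0, 0.0], [-0.0, -0.3, 0.95]]
stand (((455.97894287109375, 182.15875244140625), (88.6710205078125, 69.25873565673828), 22.97200584411621), np.int64(576)) handle (((452.2325439453125, 179.30078125), (16.53059959411621, 17.702234268188477), 22.91642189025879), np.int64(85))
bed walls (((620.0227661132812, -72.3089370727539), (117.85267639160156, 85.70714569091797), 3.2183454036712646), np.int64(951)) all (((557.3611450195312, -84.06233215332031), (254.86190795898438, 138.02488708496094), 13.029191017150879), np.int64(2205))
stand (((456.4408874511719, 181.28807067871094), (87.12828063964844, 76.76350402832031), 22.86383056640625), np.int64(614)) handle (((451.5604248046875, 177.09754943847656), (18.519561767578125, 18.119916915893555), 27.9661922454834), np.int64(99))
bed walls (((618.2699584960938, -73.91288757324219), (115.85176849365234, 86.95113372802734), 3.2806289196014404), np.int64(1139)) all (((554.6026000976562, -77.91360473632812), (244.18251037597656, 87.97106170654297), 3.5069148540496826), np.int64(3300))
```

View pics/c.png

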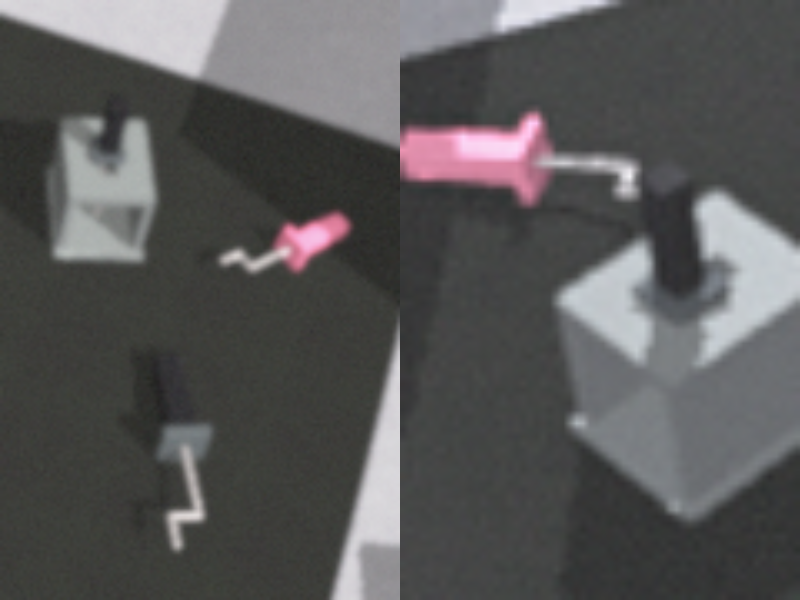

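Call:
{"fn": "servo_tool", "kwargs": {"deltas": [[[-30,-25,-2],[0,0,0.12]],[[-60,-50,-4],[0,0,0.24]],[[-90,-75,-6],[0,0,0.36]],[[-120,-100,-8],[0,0,0.48]],[[-150,-125,-10],[0,0,0.6]]]}}

```text
t: 1.47
ee_pos: [300.9, 425.4, 232.8]
orientation: [1.405, 2.81, 0.0]
ft_force: [0.6, -0.0, 0.3]
width: 87.9
grasp_force: 0.0
```

```bash
cat >> h.py <<'E'
def go(xyz,a):
    "tool-frame delta from the measured pose to a pointing-down target with tool y at world yaw a"
    o=ctrl.get_obs(); M=R.from_rotvec(o["orientation"]).as_matrix()
    G=np.array([[-np.sin(a),np.cos(a),0],[np.cos(a),np.sin(a),0],[0,0,-1]]).T
    print("t",round(o["t"],2),"pos",o["ee_pos"].round(1),"delta",(M.T@(np.array(xyz)-o["ee_pos"])).round(1),"turn",R.from_matrix(M.T@G).as_rotvec().round(3),"F",o["ft_force"].round(1),"w",o["width"].round(1))
E
python3 -c "
from h import *
go((452,178,240),0.4)"
```

```text
Traceback (most recent call last):
  File "h.py", line 23, in go
    print("t",round(o["t"],2),"pos",o["ee_pos"].round(1),"delta",(M.T@(np.array(xyz)-o["ee_pos"])).round(1),"turn",R.from_matrix(M.T@G).as_rotvec().round(3),"F",o["ft_force"].round(1),"w",o["width"].round(1))
                                                                                                                                                                                            ^^^^^^^^^^^^^^^^
AttributeError: 'float' object has no attribute 'round'
```

Call:
{"fn": "servo_tool", "kwargs": {"deltas": [[[-38,-4,-1],[0,0,0.05]],[[-76,-8,-2],[0,0,0.1]],[[-114,-12,-4],[0,0,0.15]],[[-152,-16,-5],[0,0,0.2]],[[-190,-20,-6],[0,0,0.24]]]}}

```text
t: 1.88
ee_pos: [400.0, 261.8, 239.0]
orientation: [1.727, 2.624, 0.001]
ft_force: [1.0, 0.2, -0.3]
width: 87.7
grasp_force: 0.0
```

Call:
{"fn": "servo_tool", "kwargs": {"deltas": [[[-33,7,0],[0,0,0]],[[-66,14,-1],[0,0,0]],[[-96,17,-1],[0,0,0]]]}}

```text
t: 2.13
ee_pos: [454.6, 180.5, 240.2]
orientation: [1.724, 2.625, 0.002]
ft_force: [1.0, -0.4, -1.0]
width: 87.7
grasp_force: 0.0
```

```bash
sed -i 's/o\["width"\].round(1)/round(o["width"],1)/' h.py
python3 - <<'E'
from h import *
w=get_image("wrist");W=cloud(w);P=W.reshape(-1,3);P=P[np.isfinite(P[:,0])]
go((452,178,240),0.4)
n=lambda z0,z1,c,r:cv2.minAreaRect(P[(P[:,2]>z0)&(P[:,2]<z1)&(np.hypot(*(P[:,:2]-c).T)<r)][:,:2].astype(np.float32))
print("plate",n(70,82,(456,181),75),"top",n(130,160,(452,178),40))
q=P[(np.hypot(*(P[:,:2]-[452,178]).T)<20)&(P[:,2]>132)]; print(len(q),q.mean(0),np.percentile(q[:,2],[5,50,95]))
cv2.imwrite("pics/d.png",cv2.resize(w["frame"],(800,600)))
E
```

```text
t 2.18 pos [456.2 177.3 240.1] delta [ 2.3 -3.6  0.1] turn [0.002 0.002 0.007] F [ 1.4 -1.4 -0.1] w 87.3
plate ((455.3424987792969, 182.07546997070312), (85.20524597167969, 70.8014144897461), 23.026485443115234) top ((449.36614990234375, 179.7293701171875), (14.937116622924805, 15.984369277954102), 23.719375610351562)
359 [449.02095935 180.62476256 140.62226221] [135.19332626 141.11056035 142.1752021 ]
```

View pics/d.png

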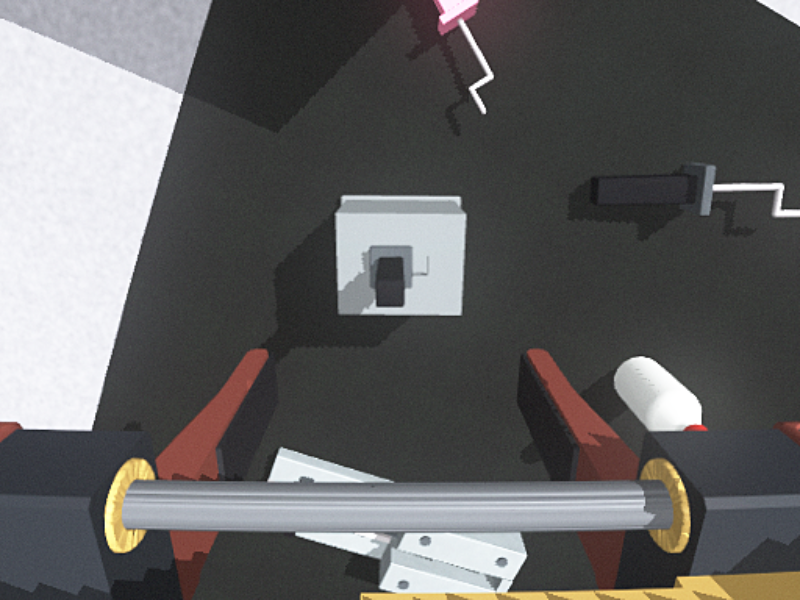

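The wrist view shows the rest at (400,265). The black pick's handle is at (390,280) and the hole opens to the right, so the hook is along tool +y, as wanted. Descending.

Call:
{"fn": "servo_tool", "kwargs": {"deltas": [[[5,-5,30],[0,0,0]],[[5,-5,62],[0,0,0]],[[5,-5,95],[0,0,0]],[[5,-5,122],[0,0,0]],[[5,-5,128],[0,0,0]]]}}

```text
t: 2.6
ee_pos: [444.0, 183.7, 108.3]
orientation: [-1.722, -2.623, 0.008]
ft_force: [-0.7, -1.6, -0.1]
width: 87.4
grasp_force: 0.0
```

```bash
python3 -c "
from h import *
go((449.4,179.7,95),0.405)"
```

```text
t 2.6 pos [444.  183.7 108.3] delta [-5.8  3.4 13.2] turn [-0.006 -0.     0.004] F [-0.7 -1.6 -0.1] w 87.4
```

Call:
{"fn": "servo_tool", "kwargs": {"deltas": [[[-3,1,6],[0,0,0]],[[-3,1,12],[0,0,0]],[[-3,1,12],[0,0,0]]]}}

```text
t: 2.85
ee_pos: [449.2, 182.5, 100.0]
orientation: [1.724, 2.626, 0.001]
ft_force: [-0.1, 0.3, -1.0]
width: 87.9
grasp_force: 0.0
```

Run:
```python
from h import *
go((449.4,179.7,95),0.405)
w=get_image("wrist");W=cloud(w);P=W.reshape(-1,3);P=P[np.isfinite(P[:,0])]
q=P[(np.hypot(*(P[:,:2]-[450,180]).T)<22)&(P[:,2]>134)&(P[:,2]<150)];print(len(q),cv2.minAreaRect(q[:,:2].astype(np.float32)),q.mean(0))
go((449.4,179.7,95),0.405)
```

```text
t 2.85 pos [449.2 182.5 100. ] delta [-2.6 -1.   5. ] turn [0.001 0.    0.004] F [-0.1  0.3 -1. ] w 87.9
1306 ((449.7786560058594, 179.92745971679688), (15.948972702026367, 17.298324584960938), 25.561067581176758) [448.99205727 181.74763624 140.307298  ]
t 2.9 pos [449.3 182.5 100.4] delta [-2.6 -1.1  5.4] turn [0.001 0.    0.004] F [ 0.2 -0.6 -0.3] w 87.7
```

Call:
{"fn": "servo_tool", "kwargs": {"deltas": [[[-2,-1,3],[0,0,0.004]],[[-2,-1,5],[0,0,0.004]]]}}

```text
t: 3.07
ee_pos: [449.1, 180.2, 95.5]
orientation: [1.729, 2.622, 0.002]
ft_force: [-0.3, -0.6, -0.8]
width: 87.9
grasp_force: 0.0
```

Call:
{"fn": "servo_tool", "kwargs": {"deltas": [[[0,0,0],[0,0,0]],[[0,0,0],[0,0,0]],[[0,0,0],[0,0,0]],[[0,0,0],[0,0,0]],[[0,0,0],[0,0,0]]], "grip": 1}}

```text
t: 3.48
ee_pos: [448.6, 180.2, 94.8]
orientation: [1.729, 2.623, 0.0]
ft_force: [0.4, -0.6, -0.4]
width: 58.0
grasp_force: 0.0
```

Call:
{"fn": "servo_tool", "kwargs": {"deltas": [[[0,0,0],[0,0,0]],[[0,0,0],[0,0,0]],[[0,0,0],[0,0,0]],[[0,0,0],[0,0,0]],[[0,0,0],[0,0,0]]]}}

```text
t: 3.9
ee_pos: [448.5, 180.1, 94.6]
orientation: [-1.729, -2.623, 0.0]
ft_force: [1.1, 0.0, -0.7]
width: 24.9
grasp_force: 0.0
```

Call:
{"fn": "servo_tool", "kwargs": {"deltas": [[[0,0,0],[0,0,0]],[[0,0,0],[0,0,0]],[[0,0,0],[0,0,0]]]}}

```text
t: 4.15
ee_pos: [448.5, 180.1, 94.7]
orientation: [1.729, 2.623, 0.0]
ft_force: [1.1, -0.1, -1.0]
width: 15.8
grasp_force: 30.0
```

Call:
{"fn": "servo_tool", "kwargs": {"deltas": [[[0,0,-10],[0,0,0]],[[0,0,-27],[0,0,0]],[[0,0,-47],[0,0,0]],[[0,0,-67],[0,0,0]],[[0,0,-80],[0,0,0]]]}}

```text
t: 4.57
ee_pos: [449.0, 180.3, 177.0]
orientation: [1.729, 2.622, 0.002]
ft_force: [-0.1, 0.3, -1.3]
width: 15.5
grasp_force: 30.0
```

```bash
python3 -c "
from h import *
go((616,-160,160),0.405)"
```

```text
t 4.57 pos [449.  180.3 177. ] delta [-378.6   19.4   17. ] turn [ 0.002  0.    -0.   ] F [-0.1  0.3 -1.3] w 15.5
```

Call:
{"fn": "servo_tool", "kwargs": {"deltas": [[[-30,2,0],[0,0,0.06]],[[-68,4,0],[0,0,0.14]],[[-108,6,0],[0,0,0.21]],[[-148,8,0],[0,0,0.28]],[[-189,10,0],[0,0,0.347]]]}}

```text
t: 4.98
ee_pos: [532.5, 8.8, 175.5]
orientation: [2.159, 2.282, 0.0]
ft_force: [0.2, 0.9, -1.7]
width: 15.9
grasp_force: 30.0
```

Call:
{"fn": "servo_tool", "kwargs": {"deltas": [[[-35,15,3],[0,0,0]],[[-73,30,6],[0,0,0]],[[-110,46,9],[0,0,0]],[[-145,60,13],[0,0,0]],[[-175,73,17],[0,0,0]]]}}

```text
t: 5.4
ee_pos: [615.8, -162.7, 158.3]
orientation: [2.157, 2.284, 0.0]
ft_force: [0.7, 1.2, -1.0]
width: 15.8
grasp_force: 30.0
```

Call:
{"fn": "servo_tool", "kwargs": {"deltas": [[[0,0,0],[0,0,0]],[[0,0,0],[0,0,0]],[[0,0,0],[0,0,0]]]}}

```text
t: 5.65
ee_pos: [614.4, -159.7, 157.7]
orientation: [-2.156, -2.283, 0.001]
ft_force: [0.1, 0.3, -1.3]
width: 15.7
grasp_force: 30.0
```

Run:
```python
from h import *
w=get_image("wrist");np.save("w.npy",w,allow_pickle=True)
go((616,-160,160),0.057)
W=cloud(w);P=W.reshape(-1,3);P=P[np.isfinite(P[:,0])]
B=P[(np.hypot(*(P[:,:2]-[580,-76]).T)<160)]
q=B[(B[:,2]>45)&(B[:,2]<55)];print("walls",cv2.minAreaRect(q[:,:2].astype(np.float32)),q[:,2].mean())
for q in("key","plunger","key_eye"):
  for r in finder.silhouettes(q,w)[:3]:
    print(q,r["score"],(np.array(r["rect"])*[512,384,512,384]).round(),np.nanmean(W[r["mask"]],0).round(1))
cv2.imwrite("pics/e.png",cv2.resize(w["frame"],(800,600)))
```

```text
t 5.7 pos [ 614.4 -159.1  157.9] delta [-1.   1.5 -2.1] turn [-0.001 -0.001  0.001] F [-0.4 -0.  -0.5] w 15.6
walls ((619.3291625976562, -73.04159545898438), (115.76040649414062, 84.21078491210938), 3.4626681804656982) 50.404088503613885
key 0.83 [256.  85.  63.  18.] [611.3 -74.6  26.2]
plunger 0.52 [113.  84.  19.  18.] [483.5 -80.6  23.7]
key_eye 0.85 [255.  85.  68.  18.] [611.1 -74.6  26.1]
```

View pics/e.png

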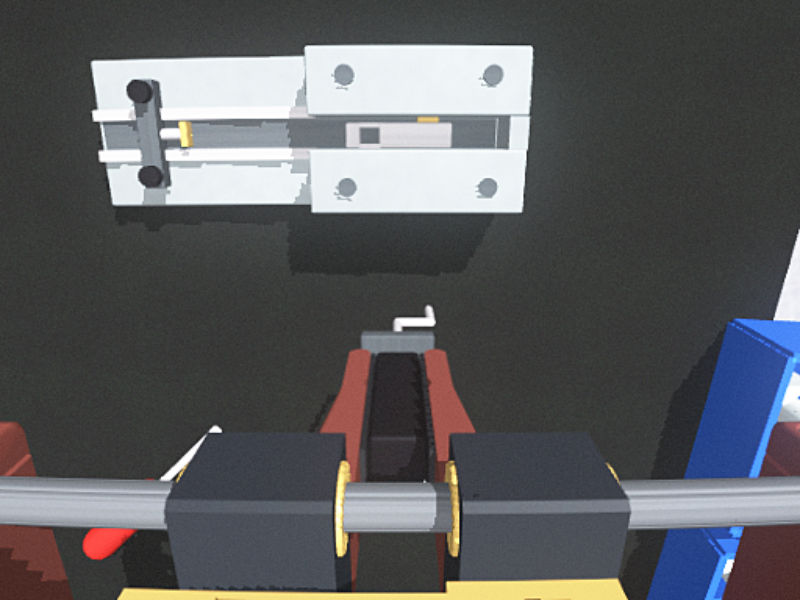

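The view shows the key in the slot with its eye at (370,135), the brass pad at (428,120), the plunger at (185,134) and the pick tip at (430,308). Turning these into positions.

Run:
```python
from h import *
w=np.load("w.npy",allow_pickle=True).item()
f=w["frame"];g=cv2.cvtColor(f,cv2.COLOR_BGR2GRAY)
T=np.array(w["pose"])
def at(u,v,z):
    n=cv2.undistortPoints(np.array([[[u,v]]],float),w["K"],np.array(w["dist"]))[0,0]
    d=T[:3,:3]@[n[0],n[1],1]; return (T[:3,3]+d*(z-T[2,3])/d[2])
s=512/800
for n,u,v,z in(("eye",370,135,26),("nose",346,135.5,26),("rear",452,135,26),("plface",192,133.5,25),("tip",430,308,76),("slot end",497,133,16)):
    print(n,at(u*s,v*s,z).round(1))
print("eye crop rows"); print(g[74:100:2,216:250:2])
o=ctrl.get_obs();a=0.057
print("pred tip",o["ee_pos"]+[16*np.cos(a),16*np.sin(a),-81.7], proj(w,o["ee_pos"]+[16*np.cos(a),16*np.sin(a),-81.7])/s)
cv2.imwrite("pics/f.png",np.vstack([cv2.resize(f[60:115,190:290],(800,300),interpolation=2)[:,:],cv2.resize(f[180:235,225:325],(800,300),interpolation=2)]))
```

```text
eye [593.4 -75.9  26. ]
nose [579.8 -77.   26. ]
rear [639.7 -73.2  26. ]
plface [491.5 -80.3  25. ]
tip [ 630.8 -160.    76. ]
slot end [666.9 -70.3  16. ]
eye crop rows
[[114 113 115 114 114 113 113 109 109 114 111 111 112 113 114 118 115]
 [130 127 130 124 123 121 124 120 128 120 127 126 118 128 119 124 125]
 [115 106 106 148 165 158 153 174 176 175 178 181 178 167 170 166 159]
 [107 112 112 238 228 225 226 230 234 235 239 236 236 225 231 230 229]
 [112 117 107 230 222 220 223 148 119 118 119 122 120 143 229 225 225]
 [118 113 110 228 225 220 223 151 114 117 119 116 116 138 232 225 225]
 [113 116 104 217 222 223 226 149 114 122 115 119 115 136 227 220 221]
 [110 114 100 227 220 220 218 154 113 119 117 118 111 135 225 217 217]
 [116 114 100 221 219 218 221 164 108 110 110 109 110 133 229 225 221]
 [123 114 113 226 221 219 218 217 227 226 224 227 229 219 213 213 214]
 [125 122 120 159 167 164 162 210 221 221 220 222 220 226 159 161 160]
 [255 255 255 254 254 254 255 254 254 254 254 254 255 255 255 255 255]
 [240 241 240 242 242 240 241 241 241 242 243 243 242 244 244 243 242]]
pred tip [ 630.81860026 -157.92434559   76.42420416] [[430.45013284 304.54667934]]
```

View pics/f.png

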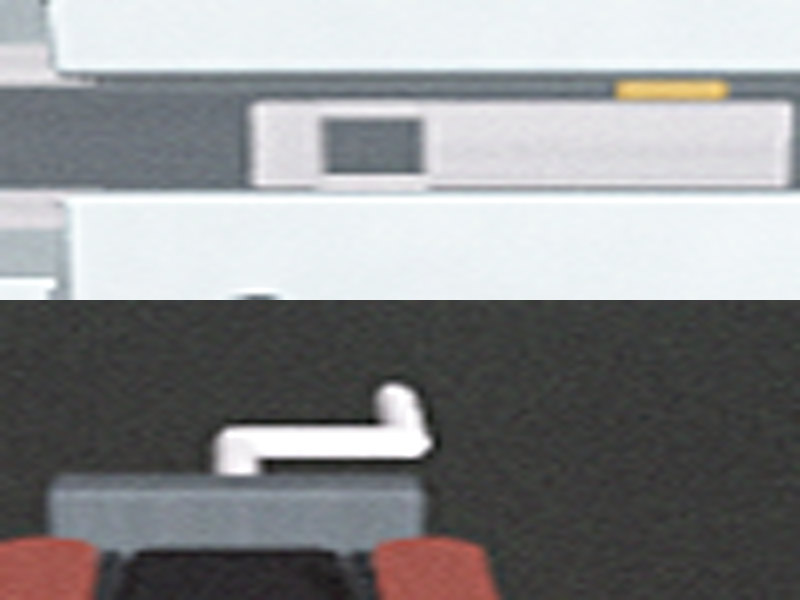

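Call:
{"fn": "servo_tool", "kwargs": {"deltas": [[[17,-6,2],[0,0,0]],[[40,-15,4],[0,0,0]],[[65,-24,7],[0,0,0]],[[80,-31,10],[0,0,0]],[[85,-32,13],[0,0,0]]]}}

```text
t: 6.27
ee_pos: [576.6, -74.5, 144.7]
orientation: [-2.152, -2.287, 0.001]
ft_force: [-0.2, -0.1, -1.3]
width: 15.9
grasp_force: 30.0
```

Call:
{"fn": "servo_tool", "kwargs": {"deltas": [[[0,0,3],[0,0,0]],[[0,0,5],[0,0,0]],[[0,0,5],[0,0,0]]]}}

```text
t: 6.52
ee_pos: [578.8, -77.8, 139.4]
orientation: [2.156, 2.285, -0.0]
ft_force: [0.2, 0.5, -0.4]
width: 16.0
grasp_force: 30.0
```

Run:
```python
from h import *
w=get_image("wrist");np.save("w2.npy",w,allow_pickle=True)
o=ctrl.get_obs();a=0.06
go((593.3-16,-76-1,140),a)
s=512/800
tip=o["ee_pos"]+[16*np.cos(a),16*np.sin(a),-81.7]
print("tip",tip,proj(w,tip), "eye",proj(w,[593.3,-76,26]))
u,v=proj(w,tip)[0].astype(int)
c=w["frame"][v-30:v+25,u-50:u+50]; print(u-50,v-30)
cv2.imwrite("pics/g.png",cv2.resize(c,(800,440),interpolation=2))
```

```text
t 6.57 pos [578.8 -77.9 139.5] delta [ 1.  -1.5 -0.5] turn [ 0.     0.    -0.003] F [ 1.5  0.2 -0.5] w 15.9
tip [594.81085407 -76.99009079  57.81126313] [[274.76371111 195.79088337]] eye [[270.98999346 183.12607574]]
224 165
```

View pics/g.png

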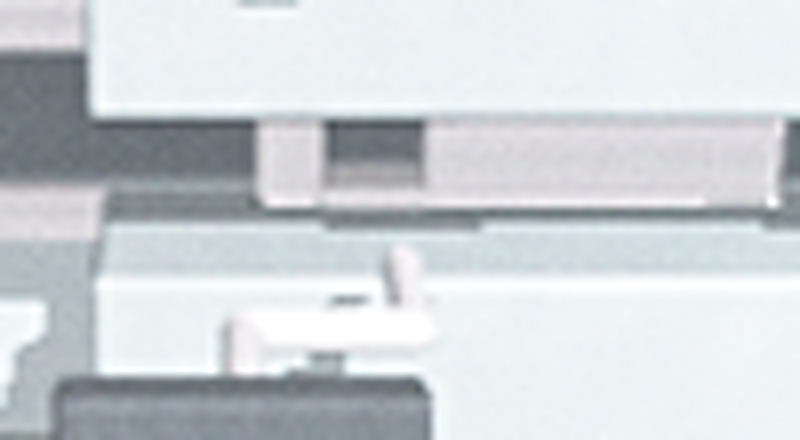

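The tip end sits at about (402,261) in the crop. The eye's mouth spans columns 325–425 with its lower edge near row 185. Both come from the same camera, so the tip needs about +2 mm in y and −1 mm in x. I'll correct that, then descend in stages and watch the force.

Call:
{"fn": "servo_tool", "kwargs": {"deltas": [[[1,-0.5,5],[0,0,0.003]],[[2.2,-1,12],[0,0,0.003]],[[2.2,-1,20],[0,0,0.003]],[[2.2,-1,26],[0,0,0.003]],[[2.2,-1,29],[0,0,0.003]]]}}

```text
t: 6.98
ee_pos: [576.4, -75.0, 109.2]
orientation: [-2.159, -2.28, 0.002]
ft_force: [0.1, 0.2, -0.9]
width: 15.5
grasp_force: 30.0
```

Call:
{"fn": "servo_tool", "kwargs": {"deltas": [[[0,0,1],[0,0,0]],[[0,0,2],[0,0,0]],[[0,0,3],[0,0,0]],[[0,0,4],[0,0,0]]]}}

```text
t: 7.32
ee_pos: [577.4, -75.0, 106.9]
orientation: [2.159, 2.281, 0.0]
ft_force: [0.2, -0.7, -0.3]
width: 15.5
grasp_force: 30.0
```

Call:
{"fn": "servo_tool", "kwargs": {"deltas": [[[0,0,1],[0,0,0]],[[0,0,2],[0,0,0]],[[0,0,3],[0,0,0]],[[0,0,3],[0,0,0]]]}}

```text
t: 7.65
ee_pos: [577.1, -75.0, 103.6]
orientation: [-2.159, -2.282, 0.0]
ft_force: [-0.2, 0.1, -0.6]
width: 15.7
grasp_force: 30.0
```

Run:
```python
from h import *
w=get_image("wrist")
o=ctrl.get_obs();a=0.061
go((577,-75,101),a)
tip=o["ee_pos"]+[16*np.cos(a),16*np.sin(a)-1.6,-81.7]
print(tip,proj(w,tip),proj(w,[593.3,-76,26]))
u,v=proj(w,[593.3,-76,26])[0].astype(int)
cv2.imwrite("pics/h.png",cv2.resize(w["frame"][v-30:v+25,u-50:u+50],(800,440),interpolation=2))
```

```text
t 7.7 pos [577.1 -75.  103.6] delta [-0.  -0.1  2.6] turn [-0.    -0.    -0.006] F [-0.7  1.1 -0.7] w 15.8
[593.10193991 -75.59152203  21.93308738] [[274.64145461 197.38264764]] [[275.16324687 199.56700023]]
```

View pics/h.png

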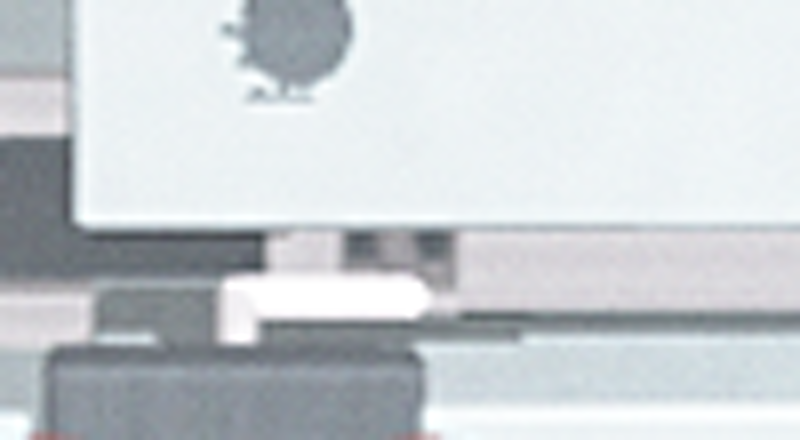

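The wire drops into the eye at (400,245), inside the mouth's 345–458 columns, with no contact force. I'll go 2 mm lower and start dragging.

Call:
{"fn": "servo_tool", "kwargs": {"deltas": [[[0,0,1],[0,0,-0.005]],[[0,0,2],[0,0,-0.005]],[[0,0,2],[0,0,-0.005]]]}}

```text
t: 7.95
ee_pos: [577.1, -75.0, 101.5]
orientation: [-2.154, -2.287, 0.0]
ft_force: [-0.5, 0.5, -0.5]
width: 15.7
grasp_force: 30.0
```

Call:
{"fn": "servo_tool", "kwargs": {"deltas": [[[0,-1,0],[0,0,0]],[[0,-2,0],[0,0,0]],[[0,-3,0],[0,0,0]],[[0,-4,0],[0,0,0]],[[0,-5,0],[0,0,0]]]}}

```text
t: 8.37
ee_pos: [573.3, -75.3, 102.0]
orientation: [2.153, 2.285, 0.003]
ft_force: [4.5, 0.9, -2.5]
width: 16.1
grasp_force: 30.0
```

Call:
{"fn": "servo_tool", "kwargs": {"deltas": [[[0,-1,0],[0,0,0]],[[0,-2,0],[0,0,0]],[[0,-3,0],[0,0,0]],[[0,-4,0],[0,0,0]],[[0,-5,0],[0,0,0]]]}}

```text
t: 8.78
ee_pos: [569.0, -75.6, 102.4]
orientation: [2.152, 2.285, 0.004]
ft_force: [5.4, 1.1, -1.5]
width: 16.0
grasp_force: 30.0
```

Call:
{"fn": "servo_tool", "kwargs": {"deltas": [[[0,-1,0],[0,0,0]],[[0,-2,0],[0,0,0]],[[0,-3,0],[0,0,0]],[[0,-4,0],[0,0,0]],[[0,-5,0],[0,0,0]]]}}

```text
t: 9.2
ee_pos: [564.0, -75.9, 102.4]
orientation: [2.152, 2.285, 0.004]
ft_force: [4.8, 1.4, -1.4]
width: 15.7
grasp_force: 30.0
```

Call:
{"fn": "servo_tool", "kwargs": {"deltas": [[[0,-2,0],[0,0,0]],[[0,-4,0],[0,0,0]],[[0,-6,0],[0,0,0]],[[0,-8,0],[0,0,0]],[[0,-10,0],[0,0,0]]]}}

```text
t: 9.62
ee_pos: [554.0, -76.5, 102.4]
orientation: [2.152, 2.285, 0.004]
ft_force: [4.5, 1.1, -0.6]
width: 15.5
grasp_force: 30.0
```

Call:
{"fn": "servo_tool", "kwargs": {"deltas": [[[0,-2,0],[0,0,0]],[[0,-4,0],[0,0,0]],[[0,-6,0],[0,0,0]],[[0,-8,0],[0,0,0]],[[0,-10,0],[0,0,0]]]}}

```text
t: 10.03
ee_pos: [541.7, -77.1, 101.6]
orientation: [-2.153, -2.287, 0.001]
ft_force: [-0.2, 0.2, -0.7]
width: 15.8
grasp_force: 30.0
```

Call:
{"fn": "servo_tool", "kwargs": {"deltas": [[[0,-4,0],[0,0,0]],[[0,-8,0],[0,0,0]],[[0,-12,0],[0,0,0]],[[0,-16,0],[0,0,0]],[[0,-20,0],[0,0,0]]]}}

```text
t: 10.45
ee_pos: [521.7, -78.3, 101.6]
orientation: [-2.154, -2.287, 0.0]
ft_force: [-0.3, 0.2, -1.1]
width: 15.4
grasp_force: 30.0
```

Call:
{"fn": "servo_tool", "kwargs": {"deltas": [[[0,-4,0],[0,0,0]],[[0,-8,0],[0,0,0]],[[0,-12,0],[0,0,0]],[[0,-16,0],[0,0,0]],[[0,-19,0],[0,0,0]]]}}

```text
t: 10.87
ee_pos: [502.8, -79.4, 101.7]
orientation: [-2.154, -2.287, 0.0]
ft_force: [-0.5, 0.8, -0.6]
width: 16.2
grasp_force: 30.0
```

Call:
{"fn": "servo_tool", "kwargs": {"deltas": [[[0,-2,0],[0,0,0]],[[0,-4,0],[0,0,0]],[[0,-6,0],[0,0,0]],[[0,-7,0],[0,0,0]]]}}

```text
t: 11.2
ee_pos: [496.2, -79.9, 101.7]
orientation: [2.154, 2.287, 0.0]
ft_force: [-0.6, -0.3, -0.7]
width: 15.7
grasp_force: 30.0
```

```bash
cat >> h.py <<'E'
def still(n=10):
    F=[];X=[]
    for i in range(n):
        w=get_image("wrist");o=ctrl.get_obs();F.append(o["ft_force"]);X.append(o["ee_pos"])
    print("t",round(o["t"],2),"F",np.mean(F,0).round(2),"sd",np.std(F,0).round(2),"pos",np.mean(X,0).round(2),o["orientation"].round(4)); return w
E
python3 - <<'E'
from h import *
w=still(8)
c=w["frame"][150:230,130:330]
u,v=proj(w,[490,-80,25])[0].astype(int);print(u,v)
c=w["frame"][v-40:v+35,u-40:u+60]
np.save("w3.npy",w,allow_pickle=True)
cv2.imwrite("pics/i.png",cv2.resize(c,(800,600),interpolation=2))
E
```

```text
t 11.6 F [ 0.12  0.29 -0.56] sd [0.54 0.34 0.42] pos [496.31 -79.84 101.67] [-2.1537e+00 -2.2871e+00  1.0000e-04]
246 197
```

View pics/i.png

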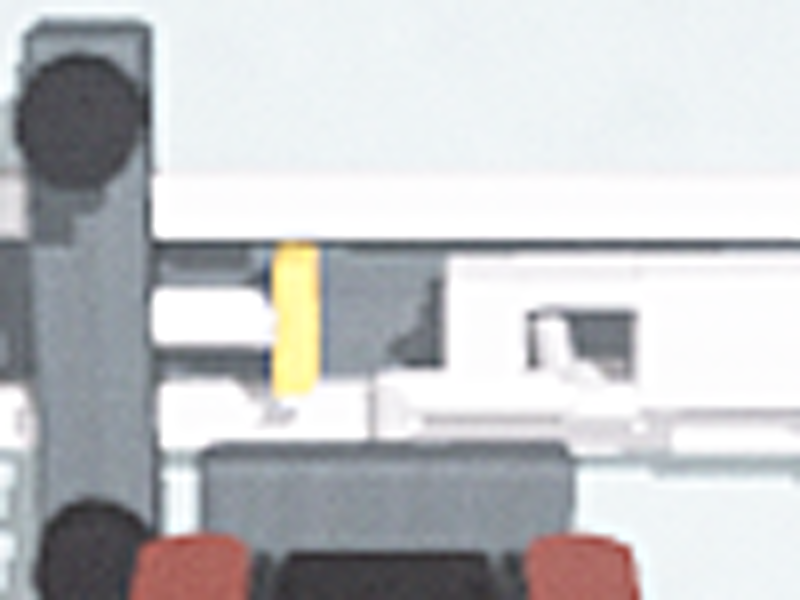

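The nose is at column 445 and the plunger face at 320, about 12.7 mm apart, with the tip at the front of the eye. Closing the gap, then pressing slowly.

Call:
{"fn": "servo_tool", "kwargs": {"deltas": [[[0,-2.5,0],[0,0,0]],[[0,-5,0],[0,0,0]],[[0,-7.5,0],[0,0,0]],[[0,-9.5,0],[0,0,0]],[[0,-11,0],[0,0,0]]]}}

```text
t: 12.02
ee_pos: [485.0, -80.5, 101.7]
orientation: [2.154, 2.287, -0.0]
ft_force: [0.1, -0.4, -1.0]
width: 16.3
grasp_force: 30.0
```

Call:
{"fn": "servo_tool", "kwargs": {"deltas": [[[0,-1,0],[0,0,0]],[[0,-2,0],[0,0,0]],[[0,-3,0],[0,0,0]],[[0,-4,0],[0,0,0]],[[0,-4,0],[0,0,0]]]}}

```text
t: 12.43
ee_pos: [481.7, -80.8, 101.8]
orientation: [2.153, 2.286, 0.001]
ft_force: [1.1, -0.3, -2.3]
width: 15.8
grasp_force: 30.0
```

```bash
python3 -c "
from h import *
still(6)"
```

```text
t 12.73 F [ 1.89 -0.13 -1.6 ] sd [0.55 0.49 0.31] pos [481.69 -80.79 101.76] [2.1534e+00 2.2868e+00 4.0000e-04]
```

Call:
{"fn": "servo_tool", "kwargs": {"deltas": [[[0,-0.8,0],[0,0,0]],[[0,-1.6,0],[0,0,0]],[[0,-2.4,0],[0,0,0]],[[0,-3.2,0],[0,0,0]]]}}

```text
t: 13.07
ee_pos: [478.7, -81.0, 101.8]
orientation: [2.153, 2.286, 0.001]
ft_force: [5.5, 0.3, -2.5]
width: 15.8
grasp_force: 30.0
```

Run:
```python
from h import *
w=still(8)
u,v=proj(w,[490,-80,25])[0].astype(int);print(u,v)
cv2.imwrite("pics/j.png",cv2.resize(w["frame"][v-40:v+35,u-60:u+40],(800,600),interpolation=2))
np.save("w4.npy",w,allow_pickle=True)
for n in("w3.npy","w4.npy"):
    x=np.load(n,allow_pickle=True).item();f=x["frame"].astype(int)
    m=(f[...,2]>150)&(f[...,1]>120)&(f[...,0]<130); m[:140]=0;m[260:]=0
    k,l,s,c=cv2.connectedComponentsWithStats(m.astype(np.uint8)); 
    i=1+np.argmax(s[1:,4]); u0=s[i,0]+s[i,2]; v0=c[i,1]
    g=cv2.cvtColor(x["frame"],cv2.COLOR_BGR2GRAY)
    print(n,s[i],g[int(v0),s[i,0]-22:s[i,0]+12])
    r=g[int(s[i,1])+3:int(s[i,1])+5].mean(0)
```

```text
t 13.47 F [ 4.53 -0.   -1.99] sd [0.55 0.48 0.32] pos [478.59 -80.99 101.83] [2.1534e+00 2.2867e+00 6.0000e-04]
269 197
w3.npy [241 187   4   2   5] [159 158 154 153 156 120  75  88  93  94  94  95  90  92  94  95  95  88
 100 111 101 117 160 178 159 153 130 104 102 112 102  97  92  98]
w4.npy [258 187   5   1   5] [138 118 138 148 149 152 159 158 153 155 159 123  97 103 110 105  99 103
 102 100  96 116 191 205 201 196 146 106 110 114 111 106 103 110]
```

View pics/j.png

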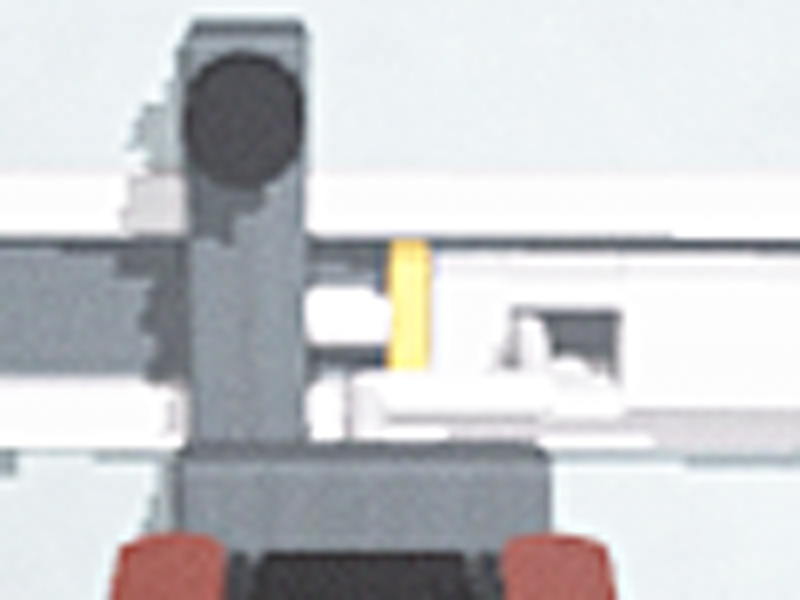

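The bar-to-plate gap went from 120 to 83 px, about 3.8 mm of travel, which agrees with 4.4 N. Another 1.2 mm, then hold.

Call:
{"fn": "servo_tool", "kwargs": {"deltas": [[[0,-0.6,0],[0,0,0]],[[0,-1.2,0],[0,0,0]],[[0,-1.2,0],[0,0,0]]]}}

```text
t: 13.72
ee_pos: [477.4, -81.1, 101.8]
orientation: [2.153, 2.286, 0.001]
ft_force: [5.3, 1.3, -2.1]
width: 16.2
grasp_force: 30.0
```

```bash
python3 -c "
from h import *
still(12)"
```

```text
t 14.32 F [ 5.53  0.52 -1.76] sd [0.52 0.41 0.55] pos [477.39 -81.06 101.81] [2.1533e+00 2.2865e+00 9.0000e-04]
```

Call:
{"fn": "servo_tool", "kwargs": {"deltas": [[[0,0,0],[0,0,0]],[[0,0,0],[0,0,0]],[[0,0,0],[0,0,0]],[[0,0,0],[0,0,0]],[[0,0,0],[0,0,0]]]}}

```text
t: 14.73
ee_pos: [477.4, -81.1, 101.8]
orientation: [2.153, 2.286, 0.001]
ft_force: [4.6, 0.5, -2.4]
width: 16.2
grasp_force: 30.0
```

Call:
{"fn": "servo_tool", "kwargs": {"deltas": [[[0,0,0],[0,0,0]],[[0,0,0],[0,0,0]],[[0,0,0],[0,0,0]],[[0,0,0],[0,0,0]],[[0,0,0],[0,0,0]]]}}

```text
t: 15.15
ee_pos: [477.4, -81.1, 101.8]
orientation: [2.153, 2.286, 0.001]
ft_force: [5.4, 0.5, -1.4]
width: 16.1
grasp_force: 30.0
```

Held for 1.4 s at about 5.4 N. Easing off.

Call:
{"fn": "servo_tool", "kwargs": {"deltas": [[[0,1,0],[0,0,0]],[[0,2,0],[0,0,0]],[[0,3,0],[0,0,0]],[[0,4,0],[0,0,0]],[[0,5,0],[0,0,0]]]}}

```text
t: 15.57
ee_pos: [481.3, -80.6, 101.5]
orientation: [-2.153, -2.286, 0.002]
ft_force: [1.5, -0.5, -0.1]
width: 16.3
grasp_force: 30.0
```

Call:
{"fn": "servo_tool", "kwargs": {"deltas": [[[0,1,0],[0,0,0]],[[0,2,0],[0,0,0]],[[0,3,0],[0,0,0]],[[0,3.5,0],[0,0,0]],[[0,3.5,0],[0,0,0]]]}}

```text
t: 15.98
ee_pos: [484.8, -80.3, 101.4]
orientation: [-2.153, -2.286, 0.001]
ft_force: [-0.2, 0.4, -2.0]
width: 16.3
grasp_force: 30.0
```

Run:
```python
from h import *
w=still(5)
u,v=proj(w,[490,-80,25])[0].astype(int);print(u,v)
cv2.imwrite("pics/k.png",cv2.resize(w["frame"][v-40:v+35,u-50:u+50],(800,600),interpolation=2))
```

```text
t 16.23 F [ 0.3   0.2  -0.88] sd [0.5  0.18 0.19] pos [485.06 -80.42 101.52] [-2.1536e+00 -2.2869e+00  3.0000e-04]
261 197
```

View pics/k.png

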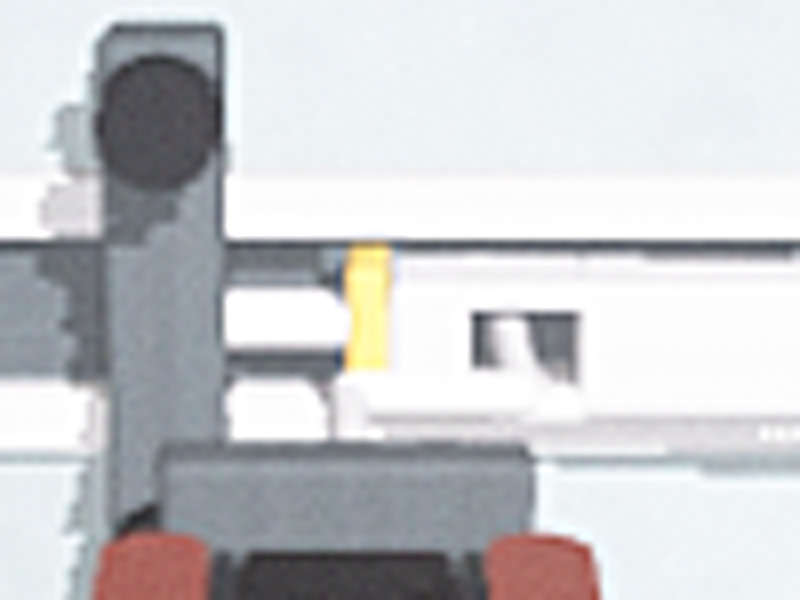

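The plunger is free again, the key's nose is at its face and the tip is clear in the middle of the eye (508 within 472–580). Lifting straight up.

Call:
{"fn": "servo_tool", "kwargs": {"deltas": [[[0,0.8,-1],[0,0,0]],[[0,0.8,-3],[0,0,0]],[[0,0.8,-6],[0,0,0]],[[0,0.8,-9],[0,0,0]],[[0,0.8,-13],[0,0,0]]]}}

```text
t: 16.65
ee_pos: [486.2, -80.4, 115.0]
orientation: [-2.154, -2.287, 0.0]
ft_force: [-0.3, -0.5, -0.3]
width: 15.9
grasp_force: 30.0
```

Call:
{"fn": "servo_tool", "kwargs": {"deltas": [[[0,0,-8],[0,0,0]],[[0,0,-22],[0,0,0]],[[0,0,-40],[0,0,0]],[[0,0,-56],[0,0,0]],[[0,0,-66],[0,0,0]]]}}

```text
t: 17.07
ee_pos: [487.0, -80.6, 182.9]
orientation: [2.152, 2.286, 0.002]
ft_force: [0.2, 0.8, -0.3]
width: 16.0
grasp_force: 30.0
```

Run:
```python
from h import *
go((448.5,180.1,178),0.405)
w=get_image("wrist");W=cloud(w)
for r in finder.silhouettes("key",w)[:2]: print(r["score"],np.nanmedian(W[r["mask"]],0).round(1))
```

```text
t 17.07 pos [487.  -80.6 182.9] delta [262.5 -22.8   4.7] turn [ 0.002  0.001 -0.345] F [ 0.2  0.8 -0.3] w 16.0
0.57 [519.7 -78.5  26.1]
0.34 [486.  -74.2 210.9]
```

Call:
{"fn": "servo_tool", "kwargs": {"deltas": [[[30,-3,0],[0,0,-0.06]],[[70,-6,0],[0,0,-0.13]],[[110,-9,0],[0,0,-0.2]],[[150,-13,0],[0,0,-0.28]],[[190,-16,0],[0,0,-0.345]]]}}

```text
t: 17.58
ee_pos: [457.7, 109.6, 180.0]
orientation: [-1.725, -2.625, 0.001]
ft_force: [0.9, -0.2, -2.0]
width: 15.7
grasp_force: 30.0
```

Call:
{"fn": "servo_tool", "kwargs": {"deltas": [[[30,8,0],[0,0,0]],[[55,14,0],[0,0,0]],[[71,18,0],[0,0,0]],[[71,18,0],[0,0,0]],[[71,18,0],[0,0,0]]]}}

```text
t: 18.0
ee_pos: [446.8, 180.9, 180.0]
orientation: [-1.726, -2.624, 0.002]
ft_force: [-0.3, -0.1, -0.6]
width: 15.8
grasp_force: 30.0
```

Run:
```python
from h import *
w=get_image("wrist")
go((448.5,180.1,94.7),0.405)
W=cloud(w);P=W.reshape(-1,3);P=P[np.isfinite(P[:,0])]
q=P[(P[:,2]>72)&(P[:,2]<84)&(np.hypot(*(P[:,:2]-[456,181]).T)<75)];print(cv2.minAreaRect(q[:,:2].astype(np.float32)))
a=.405;o=ctrl.get_obs();tip=o["ee_pos"]+[16*np.cos(a),16*np.sin(a),-81.7]
u,v=proj(w,tip)[0];print("pred tip px in crop",(u-int(u)+50)*8,(v-int(v)+35)*8)
u,v=int(u),int(v)
cv2.imwrite("pics/l.png",cv2.resize(w["frame"][v-35:v+40,u-50:u+50],(800,600),interpolation=2))
```

```text
t 18.05 pos [447.  180.2 180.1] delta [-0.7  1.5 85.4] turn [-0.001  0.     0.001] F [ 0.  -1.2 -2. ] w 15.7
((455.4546813964844, 181.9960174560547), (85.26264190673828, 70.82029724121094), 22.88945960998535)
pred tip px in crop 401.89392220733043 286.49254974286487
```

View pics/l.png

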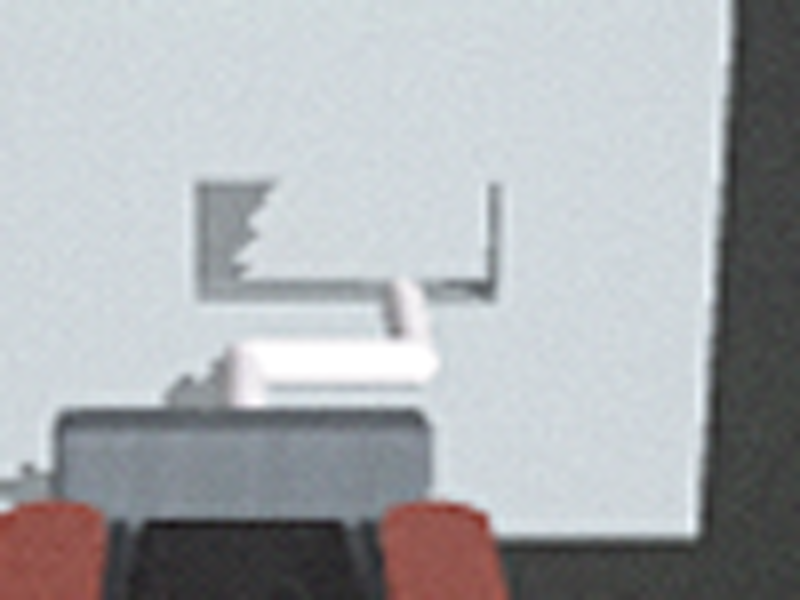

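The tip shows at (405,290), as predicted, so nothing slipped in the grip. The hole lies just behind it. Lowering at the recorded hanging pose.

Call:
{"fn": "servo_tool", "kwargs": {"deltas": [[[-0.7,1.5,10],[0,0,0]],[[-0.7,1.5,25],[0,0,0]],[[-0.7,1.5,42],[0,0,0]],[[-0.7,1.5,59],[0,0,0]],[[-0.7,1.5,74],[0,0,0]]]}}

```text
t: 18.47
ee_pos: [449.0, 179.1, 105.1]
orientation: [-1.732, -2.621, 0.001]
ft_force: [-0.2, 0.6, -0.6]
width: 15.9
grasp_force: 30.0
```

Call:
{"fn": "servo_tool", "kwargs": {"deltas": [[[0,0,4],[0,0,0]],[[0,0,7],[0,0,0]],[[0,0,9],[0,0,0]],[[0,0,10],[0,0,0]],[[0,0,10],[0,0,0]]]}}

```text
t: 18.88
ee_pos: [449.5, 180.5, 97.0]
orientation: [1.729, 2.622, 0.001]
ft_force: [0.6, -0.2, -0.6]
width: 15.7
grasp_force: 30.0
```

```bash
python3 -c "
from h import *
still(4); go((448.5,180.1,94.7),0.405)"
```

```text
t 19.08 F [ 0.03  0.1  -1.3 ] sd [0.26 0.67 0.36] pos [449.51 180.67  97.23] [1.7288e+00 2.6223e+00 1.4000e-03]
t 19.08 pos [449.5 180.7  97.2] delta [-0.2 -1.1  2.5] turn [0.001 0.    0.   ] F [ 0.5 -0.1 -0.8] w 15.9
```

Call:
{"fn": "servo_tool", "kwargs": {"deltas": [[[0,-1,1],[0,0,0]],[[0,-1,1.7],[0,0,0]],[[0,-1,2.4],[0,0,0]],[[0,-1,2.4],[0,0,0]]]}}

```text
t: 19.42
ee_pos: [448.1, 180.2, 94.7]
orientation: [-1.729, -2.623, 0.0]
ft_force: [-1.5, -1.3, 5.7]
width: 15.7
grasp_force: 30.0
```

```bash
python3 -c "
from h import *
still(5); go((448.5,180.1,94.7),0.405)"
```

```text
t 19.67 F [-1.87 -0.3   5.18] sd [0.62 0.43 0.62] pos [448.1  180.19  94.65] [-1.7291e+00 -2.6229e+00  1.0000e-04]
t 19.67 pos [448.1 180.2  94.7] delta [-0.2  0.3 -0. ] turn [-0. -0.  0.] F [-2.7 -0.   5.5] w 16.0
```

Seated on the plate. Relieving the load, then releasing.

Call:
{"fn": "servo_tool", "kwargs": {"deltas": [[[0,0.2,-0.3],[0,0,0]],[[0,0.2,-0.3],[0,0,0]]]}}

```text
t: 19.83
ee_pos: [448.5, 180.3, 94.7]
orientation: [1.729, 2.623, 0.0]
ft_force: [-0.1, 0.5, 3.8]
width: 15.6
grasp_force: 30.0
```

Call:
{"fn": "servo_tool", "kwargs": {"deltas": [[[0,0,0],[0,0,0]],[[0,0,0],[0,0,0]],[[0,0,0],[0,0,0]],[[0,0,0],[0,0,0]],[[0,0,0],[0,0,0]]], "grip": 0}}

```text
t: 20.25
ee_pos: [448.4, 180.3, 94.6]
orientation: [1.729, 2.623, 0.0]
ft_force: [0.3, 0.2, 0.3]
width: 42.8
grasp_force: 0.0
```

Call:
{"fn": "servo_tool", "kwargs": {"deltas": [[[0,0,-10],[0,0,0]],[[0,0,-30],[0,0,0]],[[0,0,-60],[0,0,0]],[[0,0,-95],[0,0,0]],[[0,0,-130],[0,0,0]]]}}

```text
t: 20.67
ee_pos: [447.7, 180.0, 226.4]
orientation: [-1.729, -2.622, 0.001]
ft_force: [1.8, 1.0, 0.6]
width: 44.1
grasp_force: 0.0
```

Call:
{"fn": "servo_tool", "kwargs": {"deltas": [[[0,0,-10],[0,0,0]],[[0,0,-10],[0,0,0]],[[0,0,-10],[0,0,0]]]}}

```text
t: 20.92
ee_pos: [448.3, 180.2, 234.8]
orientation: [1.729, 2.622, 0.001]
ft_force: [0.3, -0.5, 0.0]
width: 43.8
grasp_force: 0.0
```

Run:
```python
from h import *
w=get_image("wrist");W=cloud(w);P=W.reshape(-1,3);P=P[np.isfinite(P[:,0])]
go((448.5,180.1,240),.405)
q=P[(np.hypot(*(P[:,:2]-[450,180]).T)<22)&(P[:,2]>134)&(P[:,2]<150)];print("handle top",cv2.minAreaRect(q[:,:2].astype(np.float32)),np.percentile(q[:,2],50))
s=get_image("side");S=cloud(s)
for r in finder.silhouettes("key",s)[:2]: print(r["score"],np.nanmedian(S[r["mask"]],0).round(1))
cv2.imwrite("pics/m.png",np.hstack([cv2.resize(w["frame"][100:230,170:330],(400,325)),cv2.resize(s["frame"][110:290,140:320],(400,325))]))
```

```text
t 20.97 pos [447.6 179.9 233.7] delta [-0.2  0.9 -6.3] turn [-0.001 -0.     0.   ] F [ 0.3 -0.3  0. ] w 43.6
handle top ((448.1138000488281, 179.7488555908203), (15.35037612915039, 15.757245063781738), 23.10696792602539) 141.16121730771368
0.68 [518.6 -81.1  25. ]
```

View pics/m.png

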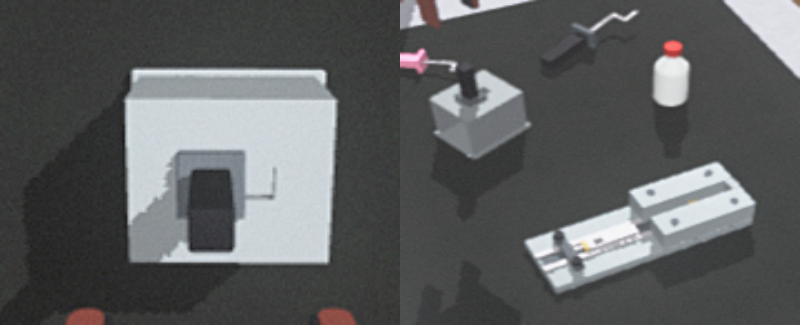

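The pick hangs in its rest with its handle top at the original height. The key lies on the apron at the stop, and the other things I can see are undisturbed.

```bash
python3 -c "
from workcell import close_job
print(close_job())"
```

```text
the job is handed in; nothing more can be done
None
```

The job is handed in: the key was dragged out and held with the end stop pushed in about 5 mm (by force reading) for over a second; it now lies on the apron clear of the slot, and the pick is back in its rest.

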